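Sort column plungers with a stepped go/no-go slot gauge

TASK

Check the three column plungers one at a time in the stepped slot gauge: hold the plunger upright and slide its head in level from the flared mouth, through the wide go part (green marks) towards the narrow no-go part (red marks), until it stops or its centre is well inside the narrow part. A head that passes the go part and stops at the no-go step is good, so stand that plunger in the green tray; one that is stopped at the mouth, or that slips into the narrow part as well, goes standing in the red tray. Put each plunger away and let go of it before trying the next in the gauge, and leave the jar, beaker and wrench alone.

Things in the scene. Friction and masses are not known exactly. Their poses are not given: they have to be found in the camera images.
- plunger_a_mid (a point): one of three look-alike column plungers standing on the bench, 120 mm tall, about 250 g: white round head 30 mm high at the bottom, round stem 24 mm thick above it (steel, then blue grip). Only the head diameter differs: 45 (good), 53 or 38 mm; the name does not tell which, the gauge does. Neighbours 90 mm off or more. Point: on the axis, 60 mm above the underside; z up.
- plunger_b_mid (a point): one of three look-alike column plungers standing on the bench, 120 mm tall, about 250 g: white round head 30 mm high at the bottom, round stem 24 mm thick above it (steel, then blue grip). Only the head diameter differs: 45 (good), 53 or 38 mm; the name does not tell which, the gauge does. Neighbours 90 mm off or more. Point: on the axis, 60 mm above the underside; z up.
- plunger_c_mid (a point): one of three look-alike column plungers standing on the bench, 120 mm tall, about 250 g: white round head 30 mm high at the bottom, round stem 24 mm thick above it (steel, then blue grip). Only the head diameter differs: 45 (good), 53 or 38 mm; the name does not tell which, the gauge does. Neighbours 90 mm off or more. Point: on the axis, 60 mm above the underside; z up.
- gauge: steel stepped slot gauge fixed to the bench: base plate 6 mm thick, 150 by 110 mm, and two cheeks (outer faces at y = +-50 mm, tops 46 mm above the bench) that form a straight slot open at the top and both ends. Origin: on the bench, on the slot's centre line, at the step from go to no-go; z up, x along the slot from the mouth inwards, y across.
- gauge_go (a point): middle of the go part (green marks), on the slot's centre line, at the cheeks' mid-height, 26 mm above the bench; axes as the gauge's. The go part is 48.5 mm wide and runs from x = -50 to 0 mm of the gauge; before it the mouth flares to 72 mm wide at x = -70 mm. The 53 mm head is stopped at the mouth, its axis near x = -63 mm of the gauge. A push of 5 to 10 N shows a stop.
- gauge_nogo (a point): middle of the no-go part (red marks), on the slot's centre line, 26 mm above the bench; axes as the gauge's. 41 mm wide, x = 0 to +40 mm of the gauge. The 45 mm head stops with its axis near x = -9 mm; the 38 mm head enters: take its axis to x = +10 mm or more. Keep the head's underside 7 to 30 mm above the bench. A stopped head can stick: back out 10 mm before lifting.
- green_tray: green open tray for good plungers, 140 (its x) by 190 mm (its y) outside, 18 mm high, walls and floor 4 mm thick, fixed. Origin: centre of its underside on the bench, z up. The two trays may change places. A good plunger stands anywhere on its floor.
- red_tray: red open tray for rejects, 140 (its x) by 190 mm (its y) outside, 18 mm high, walls and floor 4 mm thick, fixed. Origin: centre of its underside on the bench, z up. The two trays may change places. Both rejects stand side by side on its floor.
- jar: bystander: amber glass jar with a black lid, 56 mm in diameter, 105 mm high, standing among the plungers. Origin: centre of its underside, z up. Must be left alone (neither shifted by 30 mm nor tipped).
- beaker: bystander: glass beaker, 72 mm in diameter, 90 mm high, beyond the gauge. Origin: centre of its underside, z up. Must be left alone (neither shifted by 30 mm nor tipped).
- wrench: bystander: steel wrench 160 mm long, lying on the bench beyond the plungers. Origin near its middle. Must be left alone (neither shifted by 30 mm nor tipped).
Things that resemble listed ones, but are neither listed nor needed, are in the scene too. What is meant by the gauge is not turquoise, and is the larger of those in its own colour. Of the things shaped like the green_tray, the green one is meant.

How it is judged:
On the way, in this order (a step that is already met when the one before it is completed fails the run):
1. a first plunger has been tried in the gauge (((z of plunger_a_mid in the frame of gauge between 0.06 and 0.098 m and angle between plunger_a_mid's own z axis and vertical below 0.25 rad and y of plunger_a_mid in the frame of gauge between -0.02 and 0.02 m and x of plunger_a_mid in the frame of gauge between -0.1 and -0.03 m and contact force between plunger_a and gauge above 0.5 N) or (z of plunger_b_mid in the frame of gauge between 0.06 and 0.098 m and angle between plunger_b_mid's own z axis and vertical below 0.25 rad and y of plunger_b_mid in the frame of gauge between -0.006 and 0.006 m and x of plunger_b_mid in the frame of gauge between 0.008 and 0.08 m) or (z of plunger_c_mid in the frame of gauge between 0.06 and 0.098 m and angle between plunger_c_mid's own z axis and vertical below 0.25 rad and y of plunger_c_mid in the frame of gauge between -0.006 and 0.006 m and x of plunger_c_mid in the frame of gauge between -0.018 and 0.001 m))), for 0.06 s.
2. it stands released in its right tray (((x of plunger_a_mid in the frame of red_tray between -0.056 and 0.056 m and y of plunger_a_mid in the frame of red_tray between -0.081 and 0.081 m and z of plunger_a_mid in the frame of red_tray between 0.059 and 0.069 m and angle between plunger_a_mid's own z axis and vertical below 0.1 rad and linear speed of plunger_a below 0.03 m/s and contact force between plunger_a and the fingers below 0.3 N) or (x of plunger_b_mid in the frame of red_tray between -0.056 and 0.056 m and y of plunger_b_mid in the frame of red_tray between -0.081 and 0.081 m and z of plunger_b_mid in the frame of red_tray between 0.059 and 0.069 m and angle between plunger_b_mid's own z axis and vertical below 0.1 rad and linear speed of plunger_b below 0.03 m/s and contact force between plunger_b and the fingers below 0.3 N) or (x of plunger_c_mid in the frame of green_tray between -0.056 and 0.056 m and y of plunger_c_mid in the frame of green_tray between -0.081 and 0.081 m and z of plunger_c_mid in the frame of green_tray between 0.059 and 0.069 m and angle between plunger_c_mid's own z axis and vertical below 0.1 rad and linear speed of plunger_c below 0.03 m/s and contact force between plunger_c and the fingers below 0.3 N))), for 0.1 s.
3. with that one put away, a second plunger has been tried in the gauge ((((x of plunger_a_mid in the frame of red_tray between -0.056 and 0.056 m and y of plunger_a_mid in the frame of red_tray between -0.081 and 0.081 m and z of plunger_a_mid in the frame of red_tray between 0.059 and 0.069 m and angle between plunger_a_mid's own z axis and vertical below 0.1 rad and linear speed of plunger_a below 0.03 m/s and contact force between plunger_a and the fingers below 0.3 N) and (z of plunger_b_mid in the frame of gauge between 0.06 and 0.098 m and angle between plunger_b_mid's own z axis and vertical below 0.25 rad and y of plunger_b_mid in the frame of gauge between -0.006 and 0.006 m and x of plunger_b_mid in the frame of gauge between 0.008 and 0.08 m)) or ((x of plunger_a_mid in the frame of red_tray between -0.056 and 0.056 m and y of plunger_a_mid in the frame of red_tray between -0.081 and 0.081 m and z of plunger_a_mid in the frame of red_tray between 0.059 and 0.069 m and angle between plunger_a_mid's own z axis and vertical below 0.1 rad and linear speed of plunger_a below 0.03 m/s and contact force between plunger_a and the fingers below 0.3 N) and (z of plunger_c_mid in the frame of gauge between 0.06 and 0.098 m and angle between plunger_c_mid's own z axis and vertical below 0.25 rad and y of plunger_c_mid in the frame of gauge between -0.006 and 0.006 m and x of plunger_c_mid in the frame of gauge between -0.018 and 0.001 m)) or ((x of plunger_b_mid in the frame of red_tray between -0.056 and 0.056 m and y of plunger_b_mid in the frame of red_tray between -0.081 and 0.081 m and z of plunger_b_mid in the frame of red_tray between 0.059 and 0.069 m and angle between plunger_b_mid's own z axis and vertical below 0.1 rad and linear speed of plunger_b below 0.03 m/s and contact force between plunger_b and the fingers below 0.3 N) and (z of plunger_a_mid in the frame of gauge between 0.06 and 0.098 m and angle between plunger_a_mid's own z axis and vertical below 0.25 rad and y of plunger_a_mid in the frame of gauge between -0.02 and 0.02 m and x of plunger_a_mid in the frame of gauge between -0.1 and -0.03 m and contact force between plunger_a and gauge above 0.5 N)) or ((x of plunger_b_mid in the frame of red_tray between -0.056 and 0.056 m and y of plunger_b_mid in the frame of red_tray between -0.081 and 0.081 m and z of plunger_b_mid in the frame of red_tray between 0.059 and 0.069 m and angle between plunger_b_mid's own z axis and vertical below 0.1 rad and linear speed of plunger_b below 0.03 m/s and contact force between plunger_b and the fingers below 0.3 N) and (z of plunger_c_mid in the frame of gauge between 0.06 and 0.098 m and angle between plunger_c_mid's own z axis and vertical below 0.25 rad and y of plunger_c_mid in the frame of gauge between -0.006 and 0.006 m and x of plunger_c_mid in the frame of gauge between -0.018 and 0.001 m)) or ((x of plunger_c_mid in the frame of green_tray between -0.056 and 0.056 m and y of plunger_c_mid in the frame of green_tray between -0.081 and 0.081 m and z of plunger_c_mid in the frame of green_tray between 0.059 and 0.069 m and angle between plunger_c_mid's own z axis and vertical below 0.1 rad and linear speed of plunger_c below 0.03 m/s and contact force between plunger_c and the fingers below 0.3 N) and (z of plunger_a_mid in the frame of gauge between 0.06 and 0.098 m and angle between plunger_a_mid's own z axis and vertical below 0.25 rad and y of plunger_a_mid in the frame of gauge between -0.02 and 0.02 m and x of plunger_a_mid in the frame of gauge between -0.1 and -0.03 m and contact force between plunger_a and gauge above 0.5 N)) or ((x of plunger_c_mid in the frame of green_tray between -0.056 and 0.056 m and y of plunger_c_mid in the frame of green_tray between -0.081 and 0.081 m and z of plunger_c_mid in the frame of green_tray between 0.059 and 0.069 m and angle between plunger_c_mid's own z axis and vertical below 0.1 rad and linear speed of plunger_c below 0.03 m/s and contact force between plunger_c and the fingers below 0.3 N) and (z of plunger_b_mid in the frame of gauge between 0.06 and 0.098 m and angle between plunger_b_mid's own z axis and vertical below 0.25 rad and y of plunger_b_mid in the frame of gauge between -0.006 and 0.006 m and x of plunger_b_mid in the frame of gauge between 0.008 and 0.08 m)))), for 0.06 s.
4. two plungers stand released in their right trays ((((x of plunger_b_mid in the frame of red_tray between -0.056 and 0.056 m and y of plunger_b_mid in the frame of red_tray between -0.081 and 0.081 m and z of plunger_b_mid in the frame of red_tray between 0.059 and 0.069 m and angle between plunger_b_mid's own z axis and vertical below 0.1 rad and linear speed of plunger_b below 0.03 m/s and contact force between plunger_b and the fingers below 0.3 N) and (x of plunger_c_mid in the frame of green_tray between -0.056 and 0.056 m and y of plunger_c_mid in the frame of green_tray between -0.081 and 0.081 m and z of plunger_c_mid in the frame of green_tray between 0.059 and 0.069 m and angle between plunger_c_mid's own z axis and vertical below 0.1 rad and linear speed of plunger_c below 0.03 m/s and contact force between plunger_c and the fingers below 0.3 N)) or ((x of plunger_a_mid in the frame of red_tray between -0.056 and 0.056 m and y of plunger_a_mid in the frame of red_tray between -0.081 and 0.081 m and z of plunger_a_mid in the frame of red_tray between 0.059 and 0.069 m and angle between plunger_a_mid's own z axis and vertical below 0.1 rad and linear speed of plunger_a below 0.03 m/s and contact force between plunger_a and the fingers below 0.3 N) and (x of plunger_c_mid in the frame of green_tray between -0.056 and 0.056 m and y of plunger_c_mid in the frame of green_tray between -0.081 and 0.081 m and z of plunger_c_mid in the frame of green_tray between 0.059 and 0.069 m and angle between plunger_c_mid's own z axis and vertical below 0.1 rad and linear speed of plunger_c below 0.03 m/s and contact force between plunger_c and the fingers below 0.3 N)) or ((x of plunger_a_mid in the frame of red_tray between -0.056 and 0.056 m and y of plunger_a_mid in the frame of red_tray between -0.081 and 0.081 m and z of plunger_a_mid in the frame of red_tray between 0.059 and 0.069 m and angle between plunger_a_mid's own z axis and vertical below 0.1 rad and linear speed of plunger_a below 0.03 m/s and contact force between plunger_a and the fingers below 0.3 N) and (x of plunger_b_mid in the frame of red_tray between -0.056 and 0.056 m and y of plunger_b_mid in the frame of red_tray between -0.081 and 0.081 m and z of plunger_b_mid in the frame of red_tray between 0.059 and 0.069 m and angle between plunger_b_mid's own z axis and vertical below 0.1 rad and linear speed of plunger_b below 0.03 m/s and contact force between plunger_b and the fingers below 0.3 N)))), for 0.1 s.
5. with those two put away, the last plunger has been tried in the gauge ((((x of plunger_b_mid in the frame of red_tray between -0.056 and 0.056 m and y of plunger_b_mid in the frame of red_tray between -0.081 and 0.081 m and z of plunger_b_mid in the frame of red_tray between 0.059 and 0.069 m and angle between plunger_b_mid's own z axis and vertical below 0.1 rad and linear speed of plunger_b below 0.03 m/s and contact force between plunger_b and the fingers below 0.3 N) and (x of plunger_c_mid in the frame of green_tray between -0.056 and 0.056 m and y of plunger_c_mid in the frame of green_tray between -0.081 and 0.081 m and z of plunger_c_mid in the frame of green_tray between 0.059 and 0.069 m and angle between plunger_c_mid's own z axis and vertical below 0.1 rad and linear speed of plunger_c below 0.03 m/s and contact force between plunger_c and the fingers below 0.3 N) and (z of plunger_a_mid in the frame of gauge between 0.06 and 0.098 m and angle between plunger_a_mid's own z axis and vertical below 0.25 rad and y of plunger_a_mid in the frame of gauge between -0.02 and 0.02 m and x of plunger_a_mid in the frame of gauge between -0.1 and -0.03 m and contact force between plunger_a and gauge above 0.5 N)) or ((x of plunger_a_mid in the frame of red_tray between -0.056 and 0.056 m and y of plunger_a_mid in the frame of red_tray between -0.081 and 0.081 m and z of plunger_a_mid in the frame of red_tray between 0.059 and 0.069 m and angle between plunger_a_mid's own z axis and vertical below 0.1 rad and linear speed of plunger_a below 0.03 m/s and contact force between plunger_a and the fingers below 0.3 N) and (x of plunger_c_mid in the frame of green_tray between -0.056 and 0.056 m and y of plunger_c_mid in the frame of green_tray between -0.081 and 0.081 m and z of plunger_c_mid in the frame of green_tray between 0.059 and 0.069 m and angle between plunger_c_mid's own z axis and vertical below 0.1 rad and linear speed of plunger_c below 0.03 m/s and contact force between plunger_c and the fingers below 0.3 N) and (z of plunger_b_mid in the frame of gauge between 0.06 and 0.098 m and angle between plunger_b_mid's own z axis and vertical below 0.25 rad and y of plunger_b_mid in the frame of gauge between -0.006 and 0.006 m and x of plunger_b_mid in the frame of gauge between 0.008 and 0.08 m)) or ((x of plunger_a_mid in the frame of red_tray between -0.056 and 0.056 m and y of plunger_a_mid in the frame of red_tray between -0.081 and 0.081 m and z of plunger_a_mid in the frame of red_tray between 0.059 and 0.069 m and angle between plunger_a_mid's own z axis and vertical below 0.1 rad and linear speed of plunger_a below 0.03 m/s and contact force between plunger_a and the fingers below 0.3 N) and (x of plunger_b_mid in the frame of red_tray between -0.056 and 0.056 m and y of plunger_b_mid in the frame of red_tray between -0.081 and 0.081 m and z of plunger_b_mid in the frame of red_tray between 0.059 and 0.069 m and angle between plunger_b_mid's own z axis and vertical below 0.1 rad and linear speed of plunger_b below 0.03 m/s and contact force between plunger_b and the fingers below 0.3 N) and (z of plunger_c_mid in the frame of gauge between 0.06 and 0.098 m and angle between plunger_c_mid's own z axis and vertical below 0.25 rad and y of plunger_c_mid in the frame of gauge between -0.006 and 0.006 m and x of plunger_c_mid in the frame of gauge between -0.018 and 0.001 m)))), for 0.06 s.
At the end, for the whole second after the job is handed in: The plunger with the 45 mm head stands upright (within 0.1 rad), at rest and released on the floor of the green tray, and the other two stand likewise on the floor of the red tray (x of plunger_a_mid in the frame of red_tray between -0.056 and 0.056 m and y of plunger_a_mid in the frame of red_tray between -0.081 and 0.081 m and z of plunger_a_mid in the frame of red_tray between 0.059 and 0.069 m and angle between each of plunger_a_mid, plunger_b_mid, plunger_c_mid's own z axis and vertical below 0.1 rad and linear speed of each of plunger_a, plunger_b, plunger_c below 0.03 m/s and contact force between each of plunger_a, plunger_b, plunger_c and the fingers below 0.3 N and x of plunger_b_mid in the frame of red_tray between -0.056 and 0.056 m and y of plunger_b_mid in the frame of red_tray between -0.081 and 0.081 m and z of plunger_b_mid in the frame of red_tray between 0.059 and 0.069 m and x of plunger_c_mid in the frame of green_tray between -0.056 and 0.056 m and y of plunger_c_mid in the frame of green_tray between -0.081 and 0.081 m and z of plunger_c_mid in the frame of green_tray between 0.059 and 0.069 m); the robot touches nothing.
It fails at once if the jar is shifted by 30 mm or tipped (distance of jar from where it was at the start of the episode above 0.03 m or angle between jar's own z axis and vertical above 0.35 rad).
It fails at once if the beaker is shifted by 30 mm or tipped (distance of beaker from where it was at the start of the episode above 0.03 m or angle between beaker's own z axis and vertical above 0.35 rad).
It fails at once if the wrench is shifted by 30 mm or tipped (distance of wrench from where it was at the start of the episode above 0.03 m).
It also fails if it takes over 72 s, if anything falls off the work surface, if the arm or the gripper's body presses on something with over 40 N, if the wrist force passes 120 N, or if a joint passes its speed limit or range.

ROBOT

A 7-joint arm with a two-finger parallel gripper is mounted at the origin on the work surface. World frame = base frame: x ahead of the robot, y to its left, z up, the work surface at z = 0. Lengths are in m, angles in rad, forces in N, time in s.
With the tool pointing down it reaches from about 0.425 to 0.925 m from the base axis. Payload 6.8 kg.
Tool frame: the origin (TCP) lies at the very end of the fingers, on their centre line; the grasp point (between the pads) lies bot.hold_point_z behind it (bot.hold_point_z is the distance from the TCP to the grasp point, in m); x points along the fingers, z is the direction in which the jaws open and shut, and the axes are right-handed (so a half turn about x gives the same grasp; the last joint's range is limited). The gripper opens to 85 mm and grips with 20 to 120 N. Pads are 22 mm wide; open, the fingers measure 114 mm over their backs; the gripper's body (76 mm by 85 mm) begins 54 mm behind the grasp point. The pads swing forward as they close: fully open they stand 13 mm farther back than shut.
Start: joints at [1.104, 0.477, 0.022, 1.555, -0.011, 1.109, -0.083], TCP at [0.237, -0.632, 0.231] pointing down, gripper open.
Joint ranges: [-2.96, 2.96], [-0.34, 2.1], [-1.41, 1.46], [0.24, 2.44], [-1.37, 4.51], [0.17, 1.92], [-2.96, 2.96]. Speed limits (rad/s): [2.39, 2.39, 3.14, 3.14, 3.14, 3.14, 3.14].

INTERFACE

Orientations are given as a unit quaternion [w, x, y, z].
In Python, from station import bot gives the robot as it stands.
- The arm moves only by the tool drive_tool, never from a script. Its arguments are lists of equal length, an entry for each row: "slide": the shift along the world's x, y, z in mm, a list of three; "turn": the turn, a rotation vector about the world's x, y, z in rad, a list of three; "gripper": the opening, from 0 (shut) to 1 (fully open). A call has 1 to 10 rows; each row is the pose to reach, as a shift and turn from the pose measured when the call began; what a row does not reach only later rows make up. A row lasts 1/10 s, in which the tool goes at most 50 mm and 8.59 degrees, less where a joint would pass 70% of its speed; a pose out of reach is approached as far as the arm can. A call with a gripper value outside its range is refused whole. The fingers move at their own pace and stop on an object; "squeeze" is the grip in N (left out, the last holds). Time passes only in rows, so rows that repeat a pose let the fingers close. It gives the time, the measured TCP pose, the force and the opening at its end, in the units of the state.
- bot.get_obs(): the state, without advancing time (a new reading comes with each control period).
- bot.read_camera(name): name is "scene" or "top" or "wrist"; returns a dict with "color" (400x640x3 uint8, red, green, blue), "fovy" (degrees; the focal length in pixels is half the picture's height over the tangent of half this angle, whatever the lens; pixels are square), "cx", "cy" (the principal point, pixels), "R" (3x3) and "t" (3): a world point X has camera coordinates R X + t. Camera axes: x right, y down, z forward; pixel columns grow to the right and rows downward; lengths in m; the calibration is good to about 2 mm. The wrist camera is an equidistant fisheye: a pixel r from the principal point sees the ray r / f radians off the axis. A picture is of the moment at which its call begins. There is no depth.
- bot.hand_in(): hands the job in, once; it reports no verdict.
The state is a dict: "t": time; "q": joint angles; "joint_vel": joint speeds; "joint_torque": joint torques, N m; "eef_pos": TCP position; "tool_rot": TCP orientation; "contact_force": force on the tool from outside, world axes, zero at the start; "torque": the same for the moment, N m; "gripper_width": opening from 0.0 (shut) to 1.0 (fully open).
Only numpy, scipy, OpenCV 4.12 (cv2) and the standard library are available. Lean on these libraries where they do the work, as an engineer would, in place of code of your own. Each camera call takes 0.05 s, during which the arm holds its last target.

## Working session

There is one attempt and no reset: what is moved stays moved. The work goes in short steps, Python scripts to look and compute and a tool call to move; the robot and the scene stay as the last step left them, time stands still between calls to the robot, and variables do not carry over. Pictures are saved under pics/ and viewed, and the job is handed in when it is done.

Besides the shell and the picture viewer there is one more tool, called by a JSON object that holds its "op" and its "data". drive_tool: Moves the arm, as the interface text tells. Its arguments: {"type":"object","properties":{"slide":{"type":"array"},"turn":{"type":"array"},"gripper":{"type":"array"},"squeeze":{"type":"number"}},"required":["slide","turn","gripper"]}

```bash
ls; mkdir -p pics; python3 - <<'E'
from station import bot
import cv2, numpy as np
o=bot.get_obs()
print({k:(np.round(v,3).tolist()) for k,v in o.items()}, bot.hold_point_z)
for n in ["scene","top","wrist"]:
    c=bot.read_camera(n); cv2.imwrite(f"pics/{n}0.png",c["color"][:,:,::-1])
    print(n,c["fovy"],c["cx"],c["cy"],np.round(c["R"],4).tolist(),np.round(c["t"],4).tolist())
E
```

```text
pics
{'t': 0.0, 'q': [1.104, 0.478, 0.022, 1.556, -0.011, 1.109, -0.083], 'joint_vel': [-0.001, -0.001, -0.0, 0.002, -0.0, 0.002, -0.001], 'joint_torque': [-0.001, -59.645, 1.608, -28.119, 0.013, 0.009, -0.0], 'eef_pos': [0.237, -0.631, 0.23], 'tool_rot': [0.581, 0.403, 0.582, -0.402], 'contact_force': [0.044, 0.043, -0.095], 'torque': [-0.035, -0.008, -0.024], 'gripper_width': 0.995} 0.0187
scene 54.75242159725608 324.2668328125539 200.75791403069317 [[-0.0197, 0.9997, -0.0162], [0.7337, 0.0034, -0.6794], [-0.6791, -0.0253, -0.7336]] [0.1182, -0.3022, 1.48]
top 47.752702973081725 317.50174649335304 203.93508767755756 [[-0.0198, -0.9998, 0.0017], [-0.9977, 0.0197, -0.0653], [0.0652, -0.003, -0.9979]] [-0.0737, 0.4883, 1.1466]
wrist 65.70646984690485 315.06134787184783 203.8697604440818 [[0.3513, -0.9363, -0.0024], [-0.8919, -0.3354, 0.3033], [-0.2848, -0.1044, -0.9529]] [-0.6734, -0.0394, 0.3821]
```

View pics/scene0.png

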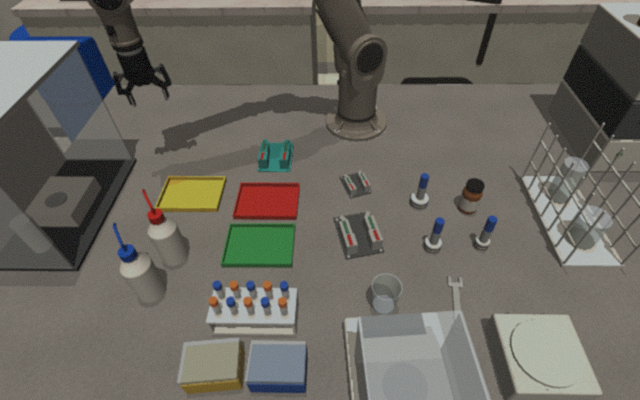

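View pics/top0.png

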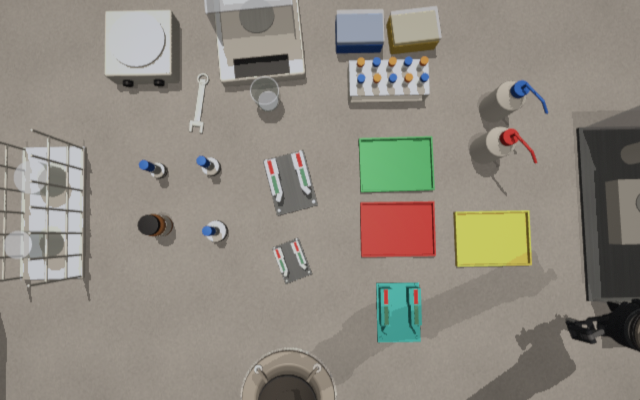

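View pics/wrist0.png

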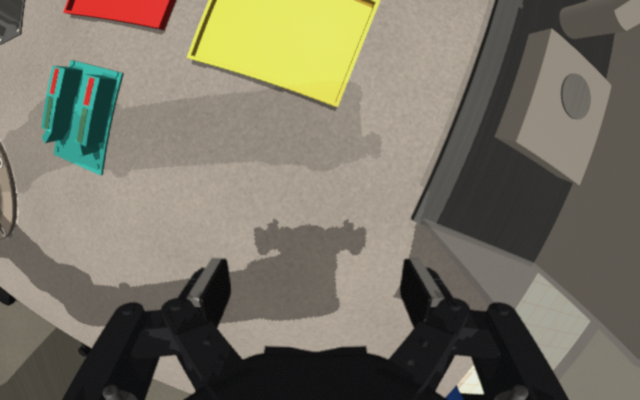

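The top view shows plungers near (152,168), (207,165) and (215,232), the jar at (152,225), the grey gauge at (290,182) with its mouth facing the robot, the green tray at (396,165), and the red tray at (397,230). Next I'll zoom in to measure.

```bash
cat > h.py <<'E'
import numpy as np, cv2
from station import bot
def f(c): return 200/np.tan(np.radians(c["fovy"])/2)
def ray(c,u,v):
    d=np.array([(u-c["cx"])/f(c),(v-c["cy"])/f(c)]);
    if c.get("fish"):
        th=np.linalg.norm(d); D=np.array([*(d/th*np.sin(th)),np.cos(th)])
    else: D=np.array([*d,1.])
    R=np.array(c["R"]);t=np.array(c["t"]); return -R.T@t, R.T@D
def at(c,u,v,z):
    o,d=ray(c,u,v); return o+d*(z-o[2])/d[2]
def proj(c,X):
    p=np.array(c["R"])@np.array(X)+np.array(c["t"])
    if c.get("fish"):
        r=np.hypot(p[0],p[1]);th=np.arctan2(r,p[2]);return np.array([c["cx"]+f(c)*th*p[0]/r,c["cy"]+f(c)*th*p[1]/r])
    return np.array([c["cx"]+f(c)*p[0]/p[2],c["cy"]+f(c)*p[1]/p[2]])
def cam(n):
    c=bot.read_camera(n); c["fish"]=(n=="wrist"); return c
def crop(c,x0,y0,x1,y1,s,name):
    im=cv2.resize(c["color"][y0:y1,x0:x1,::-1],None,fx=s,fy=s,interpolation=cv2.INTER_CUBIC); cv2.imwrite("pics/"+name,im)
E
python3 - <<'E'
from h import *
c=cam("top"); crop(c,240,130,340,230,6,"t_g.png"); crop(c,130,140,250,260,5,"t_p.png"); 
import pickle;pickle.dump(c,open("top0.pkl","wb"))
hsv=cv2.cvtColor(c["color"],cv2.COLOR_RGB2HSV)
for nm,lo,hi in [("green",50,75),("red",0,5)]:
    m=((hsv[...,0]>=lo)&(hsv[...,0]<=hi)&(hsv[...,1]>120)).astype(np.uint8)
    n,l,s,ce=cv2.connectedComponentsWithStats(m); i=1+np.argmax(s[1:,4])
    pts=np.argwhere(l==i)[:,::-1].astype(np.float32); r=cv2.minAreaRect(pts); b=cv2.boxPoints(r)
    B=np.array([at(c,u,v,.018) for u,v in b]);print(nm,s[i],np.round(B,3).tolist(),B.mean(0), np.linalg.norm(B[0]-B[1]),np.linalg.norm(B[1]-B[2]))
E
```

```text
green [361 138  72  51 243] [[0.649, -0.198, 0.018], [0.737, -0.26, 0.018], [0.608, -0.44, 0.018], [0.521, -0.378, 0.018]] [ 0.62867084 -0.3191659   0.018     ] 0.10790104090168823 0.22199292317760966
red [ 360  202   76   55 4039] [[0.489, -0.193, 0.018], [0.486, -0.385, 0.018], [0.348, -0.38, 0.018], [0.351, -0.189, 0.018]] [ 0.41858045 -0.28681986  0.018     ] 0.19282686815152544 0.13808792801836592
```

View pics/t_g.png

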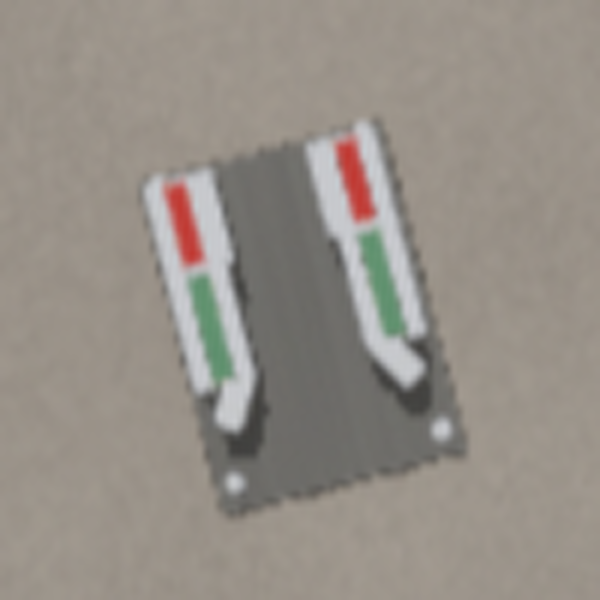

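View pics/t_p.png

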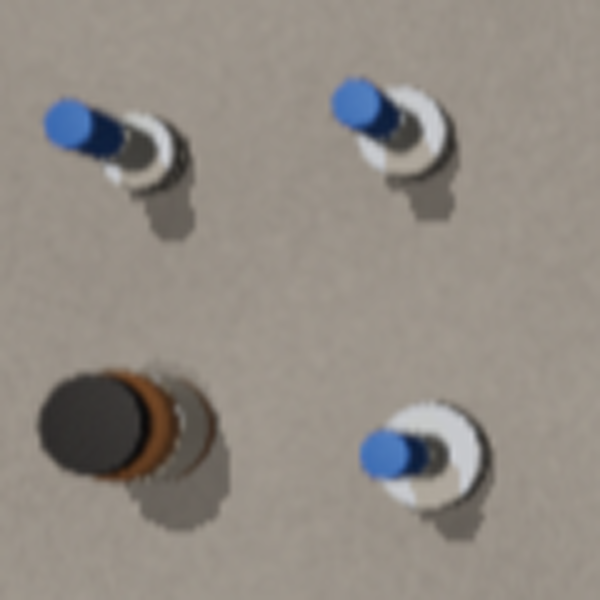

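```bash
cat > m.py <<'E'
from h import *
import pickle
c=pickle.load(open("top0.pkl","rb"))
def g(u,v,z): return at(c,240+(u+.5)/6-.5,130+(v+.5)/6-.5,z)
def p(u,v,z): return at(c,130+(u+.5)/5-.5,140+(v+.5)/5-.5,z)
print("plate",[np.round(g(u,v,.006),4)[:2].tolist() for u,v in [(140,180),(383,116),(466,452),(228,516)]])
print("cheek tops far L,R outer, inner L,R", [np.round(g(u,v,.046),4)[:2].tolist() for u,v in [(145,188),(374,121),(211,170),(307,145)]])
print("cheek near outer L R",[np.round(g(u,v,.046),4)[:2].tolist() for u,v in [(200,394),(424,330)]])
print("step L R",[np.round(g(u,v,.046),4)[:2].tolist() for u,v in [(231,262),(331,234)]])
print("flare start L R",[np.round(g(u,v,.046),4)[:2].tolist() for u,v in [(257,373),(366,345)]])
print("flare tip inner L R",[np.round(g(u,v,.046),4)[:2].tolist() for u,v in [(238,432),(406,388)]])
# plungers
hsv=cv2.cvtColor(c["color"],cv2.COLOR_RGB2HSV)
for nm,(u,v) in dict(far_left=(70,124),far_right=(358,103),near=(387,454)).items():
    print(nm,"top",np.round(p(u,v,.12),4))
for nm,(u,v) in dict(far_left=(140,152),far_right=(403,131),near=(434,455)).items():
    print(nm,"head top",np.round(p(u,v,.03),4))
print("jar",p(92,424,.105))
m=((hsv[...,0]>=50)&(hsv[...,0]<=75)&(hsv[...,1]>90)).astype(np.uint8)
m=cv2.morphologyEx(m,cv2.MORPH_CLOSE,np.ones((3,3)))
n,l,s,ce=cv2.connectedComponentsWithStats(m)
i=1+np.argmax(s[1:,4]);print(s[i]);r=cv2.minAreaRect(np.argwhere(l==i)[:,::-1].astype(np.float32));B=np.array([at(c,u,v,.018) for u,v in cv2.boxPoints(r)]);print(B.round(3).tolist(),B.mean(0))
E
python3 m.py
```

```text
plate [[0.6063, 0.0569], [0.6324, -0.0494], [0.4849, -0.0826], [0.4592, 0.0207]]
cheek tops far L,R outer, inner L,R [[0.5962, 0.0502], [0.6227, -0.0466], [0.6033, 0.0223], [0.6131, -0.0182]]
cheek near outer L R [[0.5089, 0.0282], [0.5339, -0.066]]
step L R [[0.5642, 0.0145], [0.5752, -0.0277]]
flare start L R [[0.5172, 0.0042], [0.5281, -0.0416]]
flare tip inner L R [[0.4926, 0.0126], [0.5097, -0.058]]
far_left top [0.5813 0.3245 0.12  ]
far_right top [0.5886 0.189  0.12  ]
near top [0.4232 0.1759 0.12  ]
far_left head top [0.5807 0.3232 0.03  ]
far_right head top [0.5889 0.1889 0.03  ]
near head top [0.4233 0.174  0.03  ]
jar [0.44032415 0.31909195 0.105     ]
[ 359  137   75   55 3903]
[[0.655, -0.194, 0.018], [0.657, -0.384, 0.018], [0.518, -0.383, 0.018], [0.516, -0.194, 0.018]] [ 0.58636876 -0.2886311   0.018     ]
```

```bash
cat >> h.py <<'E'
from scipy.spatial.transform import Rotation as Rn
def st():
    o=bot.get_obs(); q=np.array(o["tool_rot"]); R=Rn.from_quat(q[[1,2,3,0]]).as_matrix()
    print("t",round(float(o["t"]),2),"tcp",np.round(np.array(o["eef_pos"])*1000,1),"F",np.round(o["contact_force"],1),"w",round(float(o["gripper_width"]),3))
    print("xaxis",R[:,0].round(3),"zaxis",R[:,2].round(3),"zang",np.degrees(np.arctan2(R[1,2],R[0,2])).round(1),"q",np.round(o["q"],2))
    return o,R
E
python3 - <<'E'
from h import *
st()
c=cam("scene");cv2.imwrite("pics/s1.png",c["color"][...,::-1])
for X in [(.5697,-.0072,.046),(.6086,.002,.046),(.521,-.0187,.046),(.5813,.3238,.12),(.5887,.189,.12),(.4232,.175,.12)]: print(X,proj(c,X).round(1))
crop(c,320,150,520,300,4,"s1.png")
E
```

```text
t 0.2 tcp [ 236.9 -631.7  230.7] F [ 0.1  0.4 -0.6] w 1.0
xaxis [-0.     0.001 -1.   ] zaxis [ 0.351 -0.936 -0.001] zang -69.4 q [ 1.1   0.48  0.02  1.56 -0.01  1.11 -0.08]
(0.5697, -0.0072, 0.046) [360.4 231.6]
(0.6086, 0.002, 0.046) [364.4 243. ]
(0.521, -0.0187, 0.046) [355.5 218. ]
(0.5813, 0.3238, 0.12) [491.6 217.9]
(0.5887, 0.189, 0.12) [439.1 219.9]
(0.4232, 0.175, 0.12) [423.6 175.3]
```

View pics/s1.png

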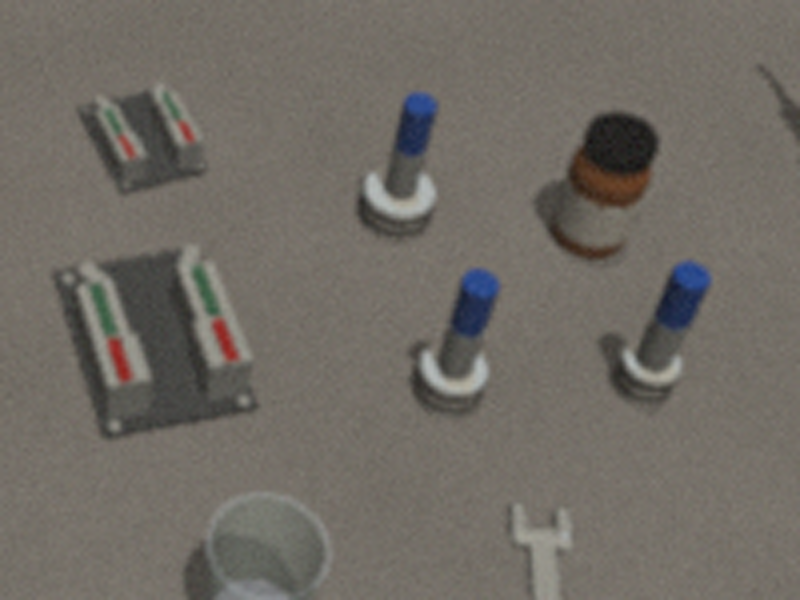

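{"op": "drive_tool", "data": {"slide": [[263,352,-20],[263,352,-20],[263,352,-20],[263,352,-20],[263,352,-20],[263,352,-20],[263,352,-20],[263,352,-20],[263,352,-20],[263,352,-20]], "turn": [[0,0,-0.128],[0,0,-0.128],[0,0,-0.128],[0,0,-0.128],[0,0,-0.128],[0,0,-0.128],[0,0,-0.128],[0,0,-0.128],[0,0,-0.128],[0,0,-0.128]], "gripper": [1,1,1,1,1,1,1,1,1,1], "squeeze": 90}}

```text
t: 1.25
eef_pos: [0.5041, -0.2728, 0.2107]
tool_rot: [0.556, 0.438, 0.557, -0.435]
contact_force: [0.2, 0.5, 0.7]
gripper_width: 0.996
```

{"op": "drive_tool", "data": {"slide": [[-81,448,-30],[-81,448,-30],[-81,448,-30],[-81,448,-30],[-81,448,-30],[-81,448,-30],[-81,448,-30],[-81,448,-30],[-81,448,-30],[-81,448,-30]], "turn": [[0,0,0],[0,0,0],[0,0,0],[0,0,0],[0,0,0],[0,0,0],[0,0,0],[0,0,0],[0,0,0],[0,0,0]], "gripper": [1,1,1,1,1,1,1,1,1,1]}}

```text
t: 2.25
eef_pos: [0.4218, 0.1806, 0.181]
tool_rot: [0.557, 0.437, 0.559, -0.432]
contact_force: [0.4, -0.6, -0.2]
gripper_width: 1.002
```

```bash
python3 - <<'E'
from h import *
st()
c=cam("wrist");cv2.imwrite("pics/w2.png",c["color"][...,::-1])
for X in [(.4233,.175,.12),(.4233,.175,.03)]: print(proj(c,X))
E
```

```text
t 2.25 tcp [421.8 180.6 181. ] F [ 0.4 -0.6 -0.2] w 1.002
xaxis [ 0.002  0.006 -1.   ] zaxis [ 0.246 -0.969 -0.006] zang -75.8 q [-0.16  0.21 -0.43  2.09  0.11  0.86 -1.97]
[324.61886007 221.68465038]
[322.53631219 189.31065559]
```

View pics/w2.png

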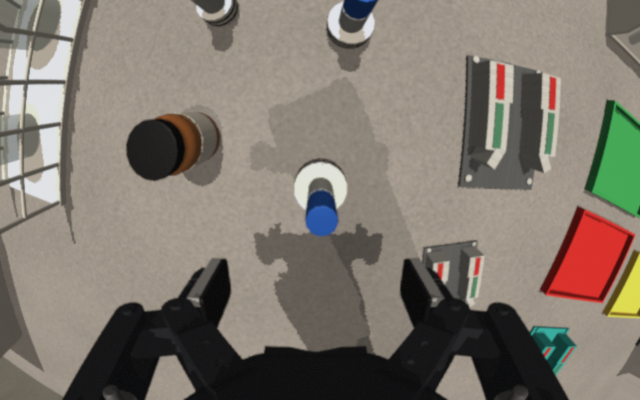

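The plunger's blue top is at (321,220) and its head at (320,187). That is about 2–3 px from the prediction, so I'll descend with a small correction.

{"op": "drive_tool", "data": {"slide": [[2,-4,-45],[2,-4,-85],[2,-4,-119],[2,-4,-119],[2,-4,-119],[2,-4,-119],[2,-4,-119],[2,-4,-119],[2,-4,-119],[2,-4,-119]], "turn": [[0,0,-0.015],[0,0,-0.015],[0,0,-0.015],[0,0,-0.015],[0,0,-0.015],[0,0,-0.015],[0,0,-0.015],[0,0,-0.015],[0,0,-0.015],[0,0,-0.015]], "gripper": [1,1,1,1,0,0,0,0,0,0]}}

```text
t: 3.3
eef_pos: [0.4249, 0.1767, 0.0633]
tool_rot: [0.554, 0.441, 0.555, -0.436]
contact_force: [-1.1, -0.3, 8.4]
gripper_width: 0.258
```

```bash
python3 - <<'E'
from h import *
st()
c=cam("wrist");cv2.imwrite("pics/w3.png",c["color"][...,::-1])
E
```

```text
t 3.3 tcp [424.9 176.7  63.3] F [-1.1 -0.3  8.4] w 0.258
xaxis [ 0.004  0.007 -1.   ] zaxis [ 0.231 -0.973 -0.006] zang -76.6 q [-0.22  0.41 -0.37  2.18  0.25  0.59 -2.1 ]
```

View pics/w3.png

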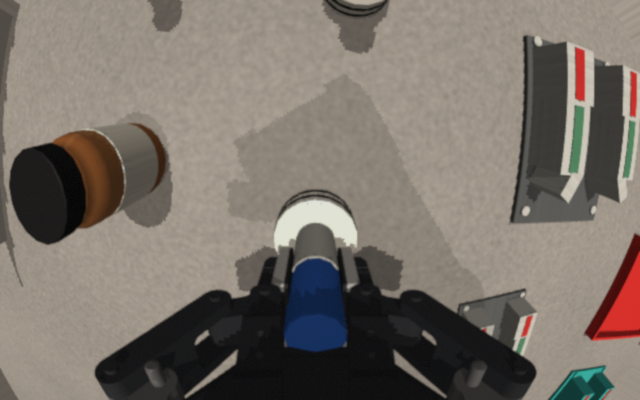

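{"op": "drive_tool", "data": {"slide": [[0,0,40],[0,-10,80],[10,-40,90],[20,-85,90],[30,-130,90],[40,-170,90],[48,-207,90],[48,-207,60],[48,-207,16],[48,-207,16]], "turn": [[0,0,0],[0,0,0],[0,0,0],[0,0,0],[0,0,0],[0,0,0],[0,0,0],[0,0,0],[0,0,0],[0,0,0]], "gripper": [0,0,0,0,0,0,0,0,0,0]}}

```text
t: 4.35
eef_pos: [0.4686, -0.0307, 0.0754]
tool_rot: [0.552, 0.439, 0.558, -0.438]
contact_force: [-1.7, 0.3, -2.5]
gripper_width: 0.261
```

```bash
python3 - <<'E'
from h import *
st()
c=cam("wrist");cv2.imwrite("pics/w4.png",c["color"][...,::-1])
c=cam("scene");crop(c,290,150,440,270,5,"s4.png")
E
```

```text
t 4.35 tcp [468.6 -30.7  75.4] F [-1.7  0.3 -2.5] w 0.261
xaxis [-0.005  0.007 -1.   ] zaxis [ 0.231 -0.973 -0.008] zang -76.7 q [ 0.17  0.39 -0.28  2.15  0.17  0.63 -1.56]
```

View pics/w4.png

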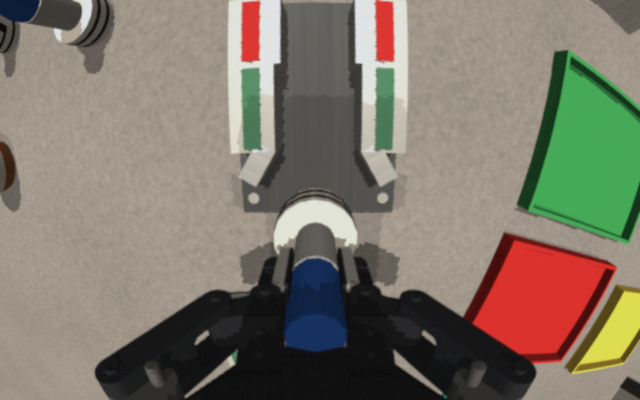

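View pics/s4.png

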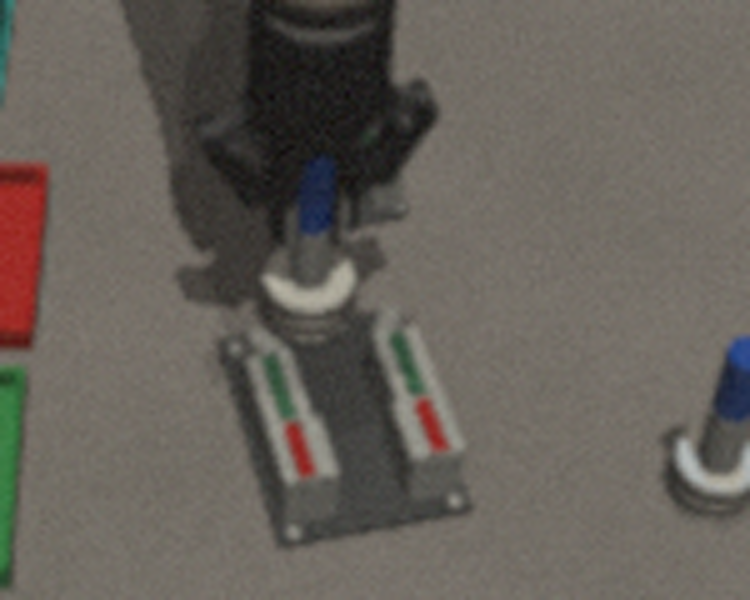

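{"op": "drive_tool", "data": {"slide": [[10,1,3],[20,3.6,3],[27,5.3,3],[31,6.2,3],[34,7,3],[36,7.4,3],[38,7.8,3],[40,8.2,3]], "turn": [[0,0,0],[0,0,0],[0,0,0],[0,0,0],[0,0,0],[0,0,0],[0,0,0],[0,0,0]], "gripper": [0,0,0,0,0,0,0,0]}}

```text
t: 5.25
eef_pos: [0.512, -0.0219, 0.0824]
tool_rot: [0.554, 0.441, 0.556, -0.436]
contact_force: [0.3, -0.1, -1.2]
gripper_width: 0.263
```

{"op": "drive_tool", "data": {"slide": [[2,0.5,-3],[4,0.9,-3],[6,1.4,-3],[8,1.8,-3]], "turn": [[0,0,0],[0,0,0],[0,0,0],[0,0,0]], "gripper": [0,0,0,0]}}

```text
t: 5.65
eef_pos: [0.5154, -0.0213, 0.0783]
tool_rot: [0.551, 0.438, 0.558, -0.439]
contact_force: [-11.9, -1.6, 9.7]
gripper_width: 0.26
```

```bash
python3 - <<'E'
from h import *
st()
c=cam("wrist");cv2.imwrite("pics/w5.png",c["color"][...,::-1])
c=cam("scene");crop(c,290,150,440,270,5,"s5.png")
E
```

```text
t 5.65 tcp [515.4 -21.3  78.3] F [-11.9  -1.6   9.7] w 0.26
xaxis [-0.008  0.005 -1.   ] zaxis [ 0.231 -0.973 -0.006] zang -76.6 q [ 0.14  0.44 -0.27  2.04  0.17  0.69 -1.57]
```

View pics/w5.png

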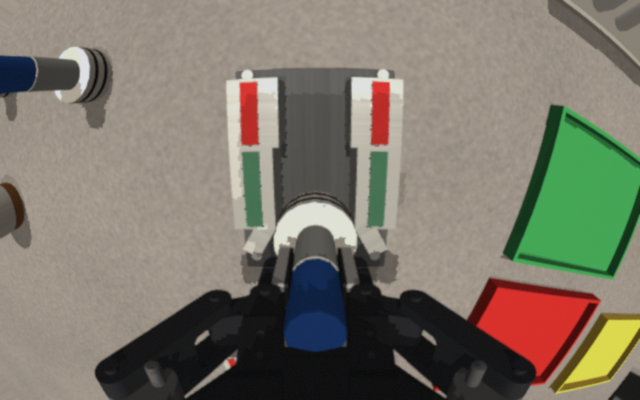

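View pics/s5.png

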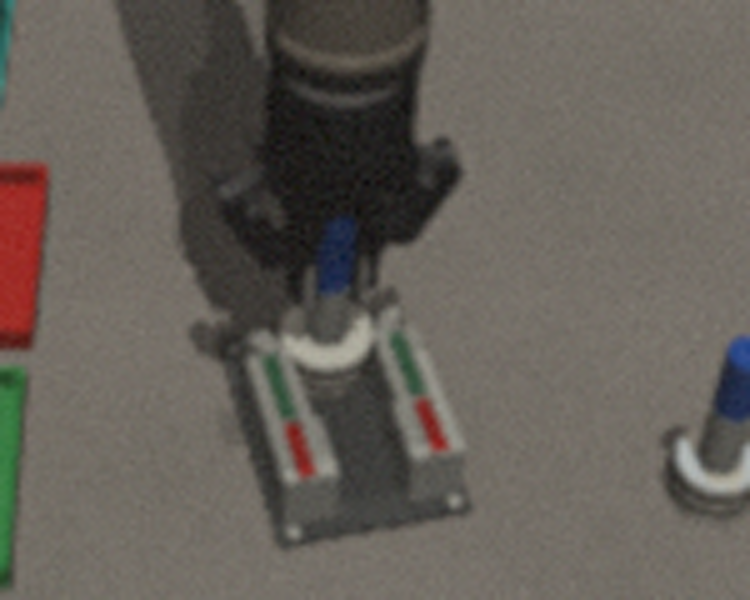

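The 53 mm head has stopped at the mouth: about 12 N against the push, with the head wedged in the flare. It goes in the red tray, at the far-y side.

{"op": "drive_tool", "data": {"slide": [[0,0,-1],[-6,-1.4,-1],[-15,-3.5,0],[-24,-5.5,10],[-28,-10,50],[-35,-50,60],[-45,-97,60],[-55,-145,60],[-65,-192,60],[-75,-240,60]], "turn": [[0,0,0],[0,0,0],[0,0,0],[0,0,0],[0,0,0],[0,0,0],[0,0,0],[0,0,0],[0,0,0],[0,0,0]], "gripper": [0,0,0,0,0,0,0,0,0,0]}}

```text
t: 6.75
eef_pos: [0.4395, -0.263, 0.1394]
tool_rot: [0.552, 0.438, 0.558, -0.439]
contact_force: [2.1, 0.1, -2.8]
gripper_width: 0.262
```

```bash
python3 - <<'E'
from h import *
st()
c=cam("wrist");cv2.imwrite("pics/w6.png",c["color"][...,::-1])
E
```

```text
t 6.75 tcp [ 439.5 -263.   139.4] F [ 2.1  0.1 -2.8] w 0.262
xaxis [-0.007  0.004 -1.   ] zaxis [ 0.231 -0.973 -0.006] zang -76.6 q [ 0.58  0.34 -0.2   2.01  0.09  0.81 -1.  ]
```

View pics/w6.png

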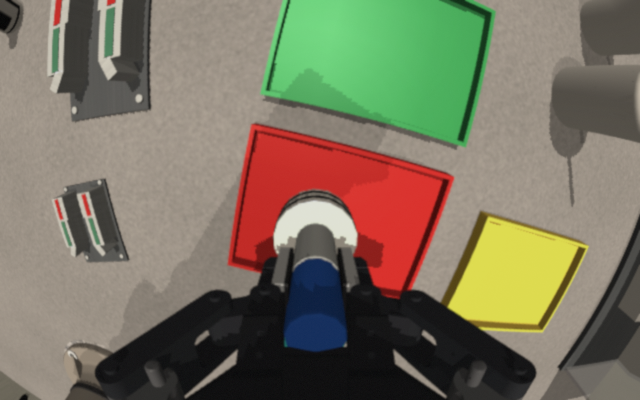

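{"op": "drive_tool", "data": {"slide": [[-10,-35,-10],[-17,-67,-30],[-17,-67,-50],[-17,-67,-62],[-17,-67,-68],[-17,-67,-71],[-17,-67,-71],[-17,-67,-71],[-17,-67,-71]], "turn": [[0,0,0],[0,0,0],[0,0,0],[0,0,0],[0,0,0],[0,0,0],[0,0,0],[0,0,0],[0,0,0]], "gripper": [0,0,0,0,0,0,0,0,0]}}

```text
t: 7.7
eef_pos: [0.42, -0.3399, 0.0691]
tool_rot: [0.551, 0.439, 0.554, -0.443]
contact_force: [0.7, -0.3, -2.0]
gripper_width: 0.257
```

```bash
python3 - <<'E'
from h import *
st()
E
```

```text
t 7.7 tcp [ 420.  -339.9   69.1] F [ 0.7 -0.3 -2. ] w 0.257
xaxis [-0.007 -0.002 -1.   ] zaxis [ 0.222 -0.975  0.   ] zang -77.2 q [ 0.68  0.48 -0.15  2.    0.12  0.68 -0.89]
```

{"op": "drive_tool", "data": {"slide": [[0,0,-1],[0,0,-2]], "turn": [[0,0,0],[0,0,0]], "gripper": [0,0]}}

```text
t: 7.9
eef_pos: [0.4203, -0.3401, 0.0676]
tool_rot: [0.552, 0.439, 0.554, -0.443]
contact_force: [-3.7, 1.2, 12.6]
gripper_width: 0.257
```

{"op": "drive_tool", "data": {"slide": [[0,0,1],[0,0,1],[0,0,1],[0,0,1],[0,0,30],[0,0,70],[0,0,95]], "turn": [[0,0,0],[0,0,0],[0,0,0],[0,0,0],[0,0,0],[0,0,0],[0,0,0]], "gripper": [1,1,1,1,1,1,1]}}

```text
t: 8.6
eef_pos: [0.421, -0.3405, 0.1649]
tool_rot: [0.552, 0.439, 0.553, -0.443]
contact_force: [0.3, -0.9, 0.8]
gripper_width: 0.999
```

```bash
python3 - <<'E'
from h import *
st()
c=cam("wrist");cv2.imwrite("pics/w7.png",c["color"][...,::-1])
c=cam("top");cv2.imwrite("pics/t7.png",c["color"][...,::-1])
E
```

```text
t 8.6 tcp [ 421.  -340.5  164.9] F [ 0.3 -0.9  0.8] w 0.999
xaxis [-0.004 -0.004 -1.   ] zaxis [ 0.222 -0.975  0.003] zang -77.2 q [ 0.7   0.34 -0.16  1.93  0.08  0.87 -0.86]
```

View pics/w7.png

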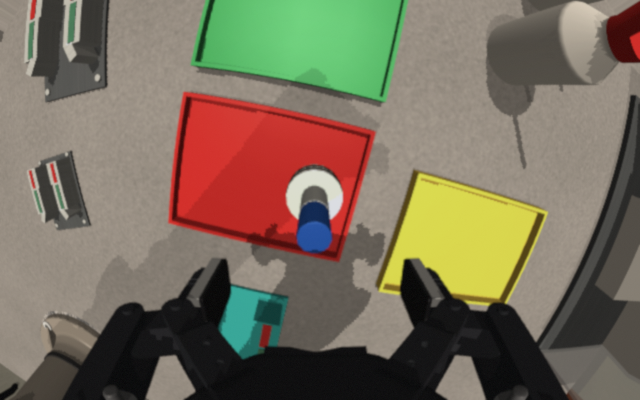

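View pics/t7.png

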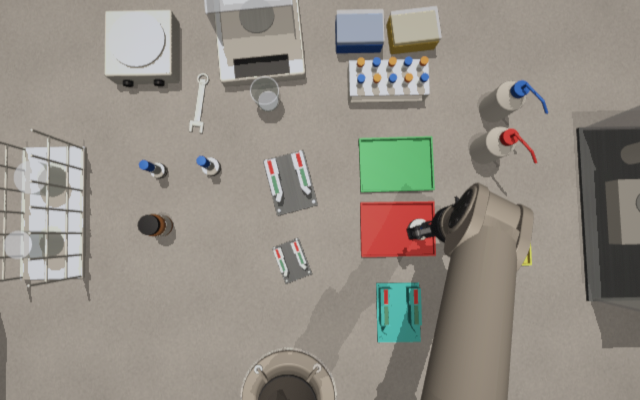

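{"op": "drive_tool", "data": {"slide": [[10,40,20],[25,88,20],[40,136,20],[55,184,20],[70,231,20],[85,278,20],[101,325,20],[117,372,20],[133,420,20],[149,467,20]], "turn": [[0,0,0.008],[0,0,0.008],[0,0,0.008],[0,0,0.008],[0,0,0.008],[0,0,0.008],[0,0,0.008],[0,0,0.008],[0,0,0.008],[0,0,0.008]], "gripper": [1,1,1,1,1,1,1,1,1,1]}}

```text
t: 9.7
eef_pos: [0.5712, 0.127, 0.1853]
tool_rot: [0.556, 0.437, 0.553, -0.441]
contact_force: [1.0, 0.3, 0.1]
gripper_width: 1.003
```

{"op": "drive_tool", "data": {"slide": [[19,50,-10],[19,58,-20],[19,58,-25],[19,58,-25],[19,58,-25]], "turn": [[0,0,0],[0,0,0],[0,0,0],[0,0,0],[0,0,0]], "gripper": [1,1,1,1,1]}}

```text
t: 10.2
eef_pos: [0.5901, 0.1824, 0.1599]
tool_rot: [0.555, 0.437, 0.552, -0.443]
contact_force: [0.0, 0.0, 0.7]
gripper_width: 1.0
```

```bash
python3 - <<'E'
from h import *
st()
c=cam("wrist");cv2.imwrite("pics/w8.png",c["color"][...,::-1])
for X in [(.589,.19,.12),(.589,.19,.03)]: print(proj(c,X))
E
```

```text
t 10.2 tcp [590.1 182.4 159.9] F [0.  0.  0.7] w 1.0
xaxis [-0.002 -0.009 -1.   ] zaxis [ 0.227 -0.974  0.008] zang -76.9 q [-0.13  0.49 -0.37  1.74  0.22  0.96 -1.93]
[303.65515005 232.07347661]
[306.38222437 193.55158667]
```

View pics/w8.png

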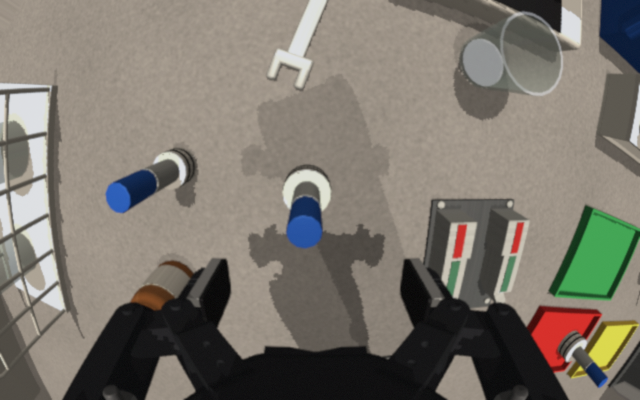

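{"op": "drive_tool", "data": {"slide": [[1,7.5,-40],[1,7.5,-75],[1,7.5,-96],[1,7.5,-97],[1,7.5,-97],[1,7.5,-97],[1,7.5,-97],[1,7.5,-97],[1,7.5,-97]], "turn": [[0,0,0.004],[0,0,0.004],[0,0,0.004],[0,0,0.004],[0,0,0.004],[0,0,0.004],[0,0,0.004],[0,0,0.004],[0,0,0.004]], "gripper": [1,1,1,1,0,0,0,0,0]}}

```text
t: 11.15
eef_pos: [0.5923, 0.1904, 0.0648]
tool_rot: [0.556, 0.437, 0.553, -0.441]
contact_force: [-1.0, -0.6, 5.7]
gripper_width: 0.261
```

```bash
python3 - <<'E'
from h import *
st()
c=cam("wrist");crop(c,200,150,440,400,2,"w9.png")
E
```

```text
t 11.15 tcp [592.3 190.4  64.8] F [-1.  -0.6  5.7] w 0.261
xaxis [ 0.001 -0.008 -1.   ] zaxis [ 0.23  -0.973  0.008] zang -76.7 q [-0.17  0.61 -0.34  1.79  0.28  0.79 -1.99]
```

View pics/w9.png

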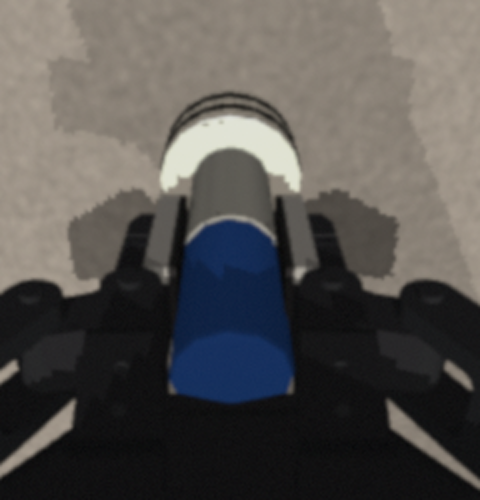

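{"op": "drive_tool", "data": {"slide": [[0,0,40],[-10,-15,75],[-30,-55,85],[-52,-97,85],[-74,-138,85],[-96,-179,85],[-116,-215,80],[-119.5,-221.3,55],[-119.5,-221.3,20],[-119.5,-221.3,14]], "turn": [[0,0,0],[0,0,0],[0,0,0],[0,0,0],[0,0,0],[0,0,0],[0,0,0],[0,0,0],[0,0,0],[0,0,0]], "gripper": [0,0,0,0,0,0,0,0,0,0]}}

```text
t: 12.2
eef_pos: [0.4699, -0.0315, 0.0763]
tool_rot: [0.555, 0.436, 0.554, -0.442]
contact_force: [-1.5, 0.2, -2.4]
gripper_width: 0.26
```

{"op": "drive_tool", "data": {"slide": [[0,0,0],[0,0,0]], "turn": [[0,0,0],[0,0,0]], "gripper": [0,0]}}

```text
t: 12.4
eef_pos: [0.4703, -0.0311, 0.0769]
tool_rot: [0.555, 0.435, 0.554, -0.442]
contact_force: [-1.0, 0.1, -2.1]
gripper_width: 0.262
```

```bash
cat >> h.py <<'E'
def gx(o):
    p=np.array(o["eef_pos"])[:2]*1000-np.array([570.1,-7.8]); a=np.radians(13.35)
    u=np.array([np.cos(a),np.sin(a)]);n=np.array([-u[1],u[0]]);F=np.array(o["contact_force"])[:2]
    print("gauge x,y",(p@u).round(1),(p@n).round(1),"Fu,Fn",(F@u).round(1),(F@n).round(1))
E
python3 - <<'E'
from h import *
o,R=st();gx(o)
c=cam("wrist");cv2.imwrite("pics/w10.png",c["color"][...,::-1])
E
```

```text
t 12.4 tcp [470.3 -31.1  76.9] F [-1.   0.1 -2.1] w 0.262
xaxis [-0.005 -0.008 -1.   ] zaxis [ 0.23  -0.973  0.006] zang -76.7 q [ 0.2   0.39 -0.33  2.14  0.22  0.64 -1.61]
gauge x,y -102.5 0.4 Fu,Fn -0.9 0.4
```

View pics/w10.png

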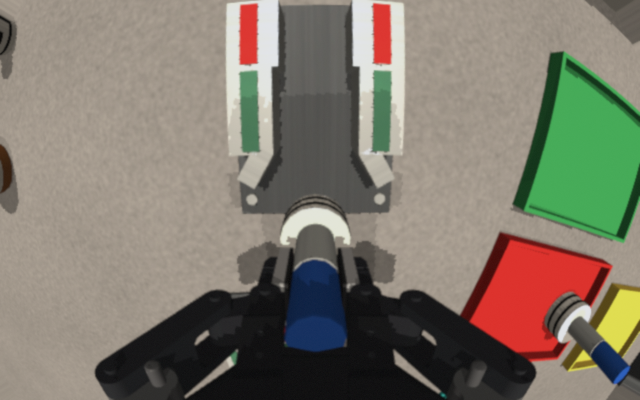

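{"op": "drive_tool", "data": {"slide": [[14.6,3.2,1],[29.3,6.6,1],[43.9,10.1,1],[58.4,13.6,1],[68.2,15.9,1],[74,17.3,1],[77.9,18.2,1],[80.8,18.9,1],[83.7,19.6,1],[85.7,20,1]], "turn": [[0,0,0],[0,0,0],[0,0,0],[0,0,0],[0,0,0],[0,0,0],[0,0,0],[0,0,0],[0,0,0],[0,0,0]], "gripper": [0,0,0,0,0,0,0,0,0,0]}}

```text
t: 13.45
eef_pos: [0.5564, -0.0111, 0.0783]
tool_rot: [0.555, 0.436, 0.554, -0.442]
contact_force: [-0.7, 0.9, -2.5]
gripper_width: 0.256
```

```bash
python3 - <<'E'
from h import *
o,R=st();gx(o)
E
```

```text
t 13.45 tcp [556.4 -11.1  78.3] F [-0.7  0.9 -2.5] w 0.256
xaxis [-0.004 -0.008 -1.   ] zaxis [ 0.23  -0.973  0.007] zang -76.7 q [ 0.15  0.5  -0.31  1.95  0.23  0.73 -1.64]
gauge x,y -14.1 -0.1 Fu,Fn -0.4 1.1
```

Past the mouth and the go part without resistance. I'll continue in small steps towards the no-go step.

{"op": "drive_tool", "data": {"slide": [[1.9,0.5,0],[3.9,0.9,0],[5.8,1.4,0],[7.8,1.8,0]], "turn": [[0,0,0],[0,0,0],[0,0,0],[0,0,0]], "gripper": [0,0,0,0]}}

```text
t: 13.85
eef_pos: [0.564, -0.0093, 0.0782]
tool_rot: [0.555, 0.436, 0.554, -0.442]
contact_force: [-1.9, 1.1, -2.2]
gripper_width: 0.257
```

```bash
python3 - <<'E'
from h import *
o,R=st();gx(o)
E
```

```text
t 13.85 tcp [564.   -9.3  78.2] F [-1.9  1.1 -2.2] w 0.257
xaxis [-0.004 -0.008 -1.   ] zaxis [ 0.23  -0.973  0.007] zang -76.7 q [ 0.14  0.51 -0.31  1.93  0.23  0.74 -1.64]
gauge x,y -6.3 -0.0 Fu,Fn -1.6 1.5
```

{"op": "drive_tool", "data": {"slide": [[1.9,0.5,0],[3.4,0.8,0],[4.9,1.1,0]], "turn": [[0,0,0],[0,0,0],[0,0,0]], "gripper": [0,0,0]}}

```text
t: 14.15
eef_pos: [0.5662, -0.0085, 0.0776]
tool_rot: [0.554, 0.434, 0.555, -0.443]
contact_force: [-7.3, -0.4, 3.7]
gripper_width: 0.258
```

```bash
python3 - <<'E'
from h import *
o,R=st();gx(o)
c=cam("wrist");cv2.imwrite("pics/w11.png",c["color"][...,::-1])
E
```

```text
t 14.15 tcp [566.2  -8.5  77.6] F [-7.3 -0.4  3.7] w 0.258
xaxis [-0.01  -0.009 -1.   ] zaxis [ 0.23  -0.973  0.006] zang -76.7 q [ 0.14  0.52 -0.31  1.92  0.23  0.75 -1.64]
gauge x,y -3.9 0.2 Fu,Fn -7.2 1.3
```

View pics/w11.png

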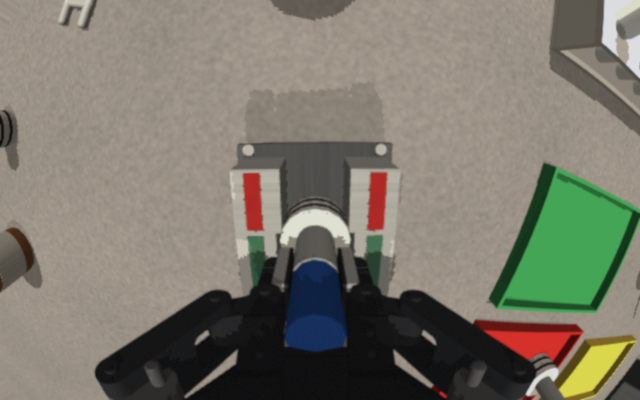

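It stopped at the no-go step with about 7 N, and the head is at the red/green boundary, so it's good. I'll back out and take it to the green tray.

{"op": "drive_tool", "data": {"slide": [[0.5,0.1,0],[-6,-1.4,0],[-15,-3.5,0],[-17,-4,30],[-17,-4,65],[-13,-40,70],[-8,-88,70],[-2,-136,70],[6,-184,70],[14,-232,70]], "turn": [[0,0,0],[0,0,0],[0,0,0],[0,0,0],[0,0,0],[0,0,0],[0,0,0],[0,0,0],[0,0,0],[0,0,0]], "gripper": [0,0,0,0,0,0,0,0,0,0]}}

```text
t: 15.2
eef_pos: [0.58, -0.2426, 0.1478]
tool_rot: [0.554, 0.434, 0.555, -0.443]
contact_force: [1.4, 0.0, -2.6]
gripper_width: 0.259
```

{"op": "drive_tool", "data": {"slide": [[3,-30,-10],[6,-46,-30],[6,-46,-55],[6,-46,-70],[6,-46,-76],[6,-46,-76],[6,-46,-76]], "turn": [[0,0,0],[0,0,0],[0,0,0],[0,0,0],[0,0,0],[0,0,0],[0,0,0]], "gripper": [0,0,0,0,0,0,0]}}

```text
t: 15.9
eef_pos: [0.5868, -0.2882, 0.0728]
tool_rot: [0.555, 0.434, 0.555, -0.443]
contact_force: [0.5, 1.0, -2.3]
gripper_width: 0.259
```

{"op": "drive_tool", "data": {"slide": [[0,0,-2],[0,0,-3.5],[0,0,-4.5]], "turn": [[0,0,0],[0,0,0],[0,0,0]], "gripper": [0,0,0]}}

```text
t: 16.2
eef_pos: [0.5872, -0.2882, 0.069]
tool_rot: [0.555, 0.434, 0.554, -0.443]
contact_force: [-2.8, 1.3, 9.4]
gripper_width: 0.257
```

{"op": "drive_tool", "data": {"slide": [[0,0,1],[0,0,1],[0,0,1],[0,0,1],[0,0,30],[0,0,70],[0,0,105],[0,0,115]], "turn": [[0,0,0],[0,0,0],[0,0,0],[0,0,0],[0,0,0],[0,0,0],[0,0,0],[0,0,0]], "gripper": [1,1,1,1,1,1,1,1]}}

```text
t: 17.0
eef_pos: [0.5894, -0.289, 0.1886]
tool_rot: [0.557, 0.435, 0.552, -0.442]
contact_force: [1.2, 0.6, 0.5]
gripper_width: 0.999
```

```bash
python3 - <<'E'
from h import *
o,R=st()
c=cam("wrist");cv2.imwrite("pics/w12.png",c["color"][...,::-1])
E
```

```text
t 17.0 tcp [ 589.4 -289.   188.6] F [1.2 0.6 0.5] w 0.999
xaxis [-0.001 -0.013 -1.   ] zaxis [ 0.231 -0.973  0.012] zang -76.7 q [ 0.54  0.5  -0.26  1.63  0.16  1.03 -1.11]
```

View pics/w12.png

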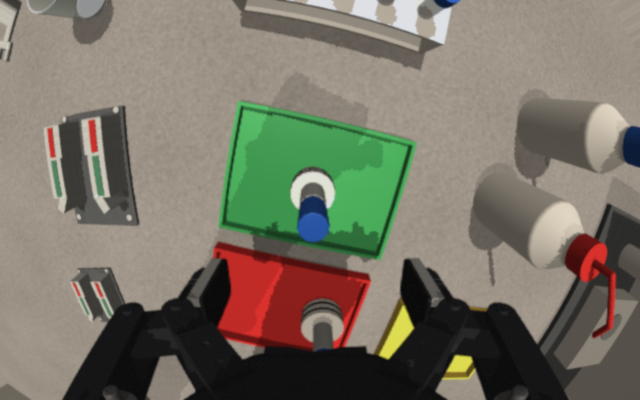

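{"op": "drive_tool", "data": {"slide": [[0,40,0],[0,88,0],[0,137,0],[0,186,0],[-2,235,0],[-3,284,0],[-4,333,0],[-5,382,0],[-6,431,0],[-6,480,0]], "turn": [[0.013,0,0],[0.013,0,0],[0.013,0,0],[0.013,0,0],[0.013,0,0],[0.013,0,0],[0.013,0,0],[0.013,0,0],[0.013,0,0],[0.013,0,0]], "gripper": [1,1,1,1,1,1,1,1,1,1]}}

```text
t: 18.05
eef_pos: [0.5822, 0.1925, 0.187]
tool_rot: [0.554, 0.438, 0.555, -0.439]
contact_force: [0.7, 0.4, -0.6]
gripper_width: 1.002
```

{"op": "drive_tool", "data": {"slide": [[0,50,-5],[0,95,-15],[0,130,-25],[0,133,-28],[0,133,-28],[0,133,-28],[0,133,-28]], "turn": [[0,0,0],[0,0,0],[0,0,0],[0,0,0],[0,0,0],[0,0,0],[0,0,0]], "gripper": [1,1,1,1,1,1,1]}}

```text
t: 18.75
eef_pos: [0.583, 0.3232, 0.159]
tool_rot: [0.554, 0.438, 0.554, -0.44]
contact_force: [0.7, -0.6, -0.6]
gripper_width: 1.0
```

```bash
python3 - <<'E'
from h import *
o,R=st()
c=cam("wrist");cv2.imwrite("pics/w13.png",c["color"][...,::-1])
for X in [(.583,.325,.12),(.583,.325,.03)]: print(proj(c,X))
E
```

```text
t 18.75 tcp [583.  323.2 159. ] F [ 0.7 -0.6 -0.6] w 1.0
xaxis [-0.002 -0.002 -1.   ] zaxis [ 0.228 -0.974  0.001] zang -76.8 q [-0.32  0.57 -0.4   1.62  0.25  1.01 -2.14]
[313.17567646 233.03107478]
[313.71711134 194.22956195]
```

View pics/w13.png

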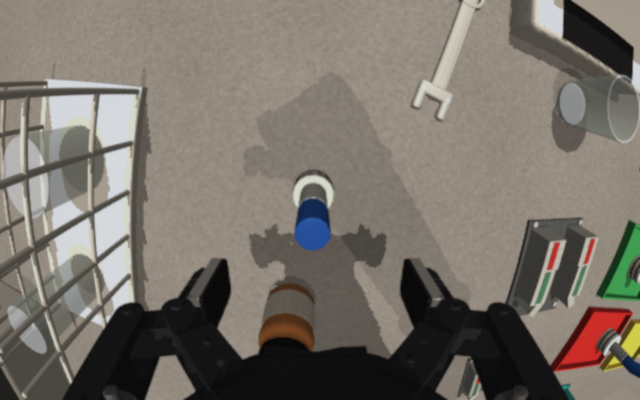

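{"op": "drive_tool", "data": {"slide": [[1,2,-40],[1,2,-75],[1,2,-94],[1,2,-95],[1,2,-95],[1,2,-95],[1,2,-95],[1,2,-95],[1,2,-95]], "turn": [[0,0,0],[0,0,0],[0,0,0],[0,0,0],[0,0,0],[0,0,0],[0,0,0],[0,0,0],[0,0,0]], "gripper": [1,1,1,1,0,0,0,0,0]}}

```text
t: 19.7
eef_pos: [0.5849, 0.3258, 0.0656]
tool_rot: [0.554, 0.439, 0.554, -0.439]
contact_force: [0.4, -1.2, 5.6]
gripper_width: 0.262
```

```bash
python3 - <<'E'
from h import *
o,R=st()
E
```

```text
t 19.7 tcp [584.9 325.8  65.6] F [ 0.4 -1.2  5.6] w 0.262
xaxis [-0. -0. -1.] zaxis [ 0.228 -0.974  0.   ] zang -76.8 q [-0.35  0.67 -0.37  1.67  0.3   0.85 -2.18]
```

{"op": "drive_tool", "data": {"slide": [[0,0,40],[-3,-15,75],[-12,-55,85],[-26,-102,85],[-41,-149,85],[-56,-196,85],[-71,-243,85],[-86,-290,85],[-101,-334,85],[-113,-356,70]], "turn": [[0,0,0],[0,0,0],[0,0,0],[0,0,0],[0,0,0],[0,0,0],[0,0,0],[0,0,0],[0,0,0],[0,0,0]], "gripper": [0,0,0,0,0,0,0,0,0,0]}}

```text
t: 20.7
eef_pos: [0.4715, -0.0346, 0.1367]
tool_rot: [0.554, 0.441, 0.552, -0.441]
contact_force: [0.7, 1.0, -3.0]
gripper_width: 0.258
```

```bash
python3 - <<'E'
from h import *
o,R=st();gx(o)
E
```

```text
t 20.7 tcp [471.5 -34.6 136.7] F [ 0.7  1.  -3. ] w 0.258
xaxis [ 0.002 -0.002 -1.   ] zaxis [ 0.223 -0.975  0.003] zang -77.1 q [ 0.25  0.3  -0.37  2.1   0.15  0.77 -1.55]
gauge x,y -102.1 -3.3 Fu,Fn 0.9 0.8
```

{"op": "drive_tool", "data": {"slide": [[-0.8,3.2,-35],[-0.8,3.2,-55],[-0.8,3.2,-58],[-0.8,3.2,-58],[-0.8,3.2,-58]], "turn": [[0,0,0.007],[0,0,0.007],[0,0,0.007],[0,0,0.007],[0,0,0.007]], "gripper": [0,0,0,0,0]}}

```text
t: 21.2
eef_pos: [0.4716, -0.0311, 0.0796]
tool_rot: [0.556, 0.439, 0.553, -0.438]
contact_force: [-0.1, 0.1, -1.7]
gripper_width: 0.26
```

```bash
python3 - <<'E'
from h import *
o,R=st();gx(o)
c=cam("wrist");cv2.imwrite("pics/w14.png",c["color"][...,::-1])
E
```

```text
t 21.2 tcp [471.6 -31.1  79.6] F [-0.1  0.1 -1.7] w 0.26
xaxis [ 0.004 -0.002 -1.   ] zaxis [ 0.231 -0.973  0.003] zang -76.7 q [ 0.22  0.39 -0.34  2.14  0.22  0.64 -1.61]
gauge x,y -101.2 0.1 Fu,Fn -0.1 0.1
```

View pics/w14.png

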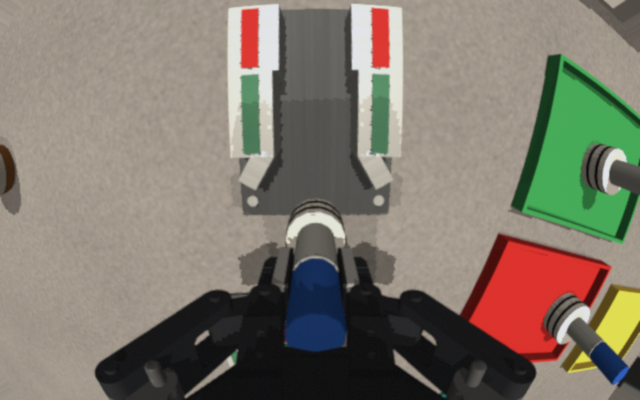

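{"op": "drive_tool", "data": {"slide": [[14.6,3.5,-1],[29.2,6.9,-1],[43.8,10.4,-1],[58.4,13.9,-1],[68.1,16.2,-1],[74,17.6,-1],[77.9,18.5,-1],[80.8,19.2,-1],[83.7,19.9,-1],[85.6,20.3,-1]], "turn": [[0,0,0],[0,0,0],[0,0,0],[0,0,0],[0,0,0],[0,0,0],[0,0,0],[0,0,0],[0,0,0],[0,0,0]], "gripper": [0,0,0,0,0,0,0,0,0,0]}}

```text
t: 22.25
eef_pos: [0.5573, -0.0109, 0.0788]
tool_rot: [0.556, 0.439, 0.553, -0.438]
contact_force: [-0.1, 0.2, -2.6]
gripper_width: 0.261
```

```bash
python3 - <<'E'
from h import *
o,R=st();gx(o)
E
```

```text
t 22.25 tcp [557.3 -10.9  78.8] F [-0.1  0.2 -2.6] w 0.261
xaxis [ 0.004 -0.003 -1.   ] zaxis [ 0.23  -0.973  0.003] zang -76.7 q [ 0.16  0.5  -0.32  1.95  0.24  0.73 -1.64]
gauge x,y -13.2 -0.0 Fu,Fn -0.1 0.3
```

{"op": "drive_tool", "data": {"slide": [[2.9,0.7,0],[5.8,1.4,0],[8.8,2.1,0],[11.7,2.8,0],[14.6,3.5,0],[17.5,4.2,0]], "turn": [[0,0,0],[0,0,0],[0,0,0],[0,0,0],[0,0,0],[0,0,0]], "gripper": [0,0,0,0,0,0]}}

```text
t: 22.85
eef_pos: [0.575, -0.0066, 0.0787]
tool_rot: [0.556, 0.439, 0.553, -0.438]
contact_force: [-0.5, 0.4, -2.1]
gripper_width: 0.257
```

```bash
python3 - <<'E'
from h import *
o,R=st();gx(o)
E
```

```text
t 22.85 tcp [575.   -6.6  78.7] F [-0.5  0.4 -2.1] w 0.257
xaxis [ 0.004 -0.003 -1.   ] zaxis [ 0.23  -0.973  0.003] zang -76.7 q [ 0.15  0.52 -0.32  1.91  0.24  0.75 -1.64]
gauge x,y 5.0 0.1 Fu,Fn -0.4 0.5
```

Passing the step with no force. On to well inside the no-go part.

{"op": "drive_tool", "data": {"slide": [[3.9,0.9,0],[7.8,1.8,0],[11.7,2.8,0],[15.6,3.7,0],[18,4.2,0],[18,4.2,0]], "turn": [[0,0,0],[0,0,0],[0,0,0],[0,0,0],[0,0,0],[0,0,0]], "gripper": [0,0,0,0,0,0]}}

```text
t: 23.45
eef_pos: [0.5934, -0.0022, 0.0787]
tool_rot: [0.556, 0.439, 0.553, -0.438]
contact_force: [1.0, 0.2, -2.5]
gripper_width: 0.261
```

```bash
python3 - <<'E'
from h import *
o,R=st();gx(o)
c=cam("wrist");cv2.imwrite("pics/w15.png",c["color"][...,::-1])
c=cam("scene");crop(c,290,150,440,270,5,"s15.png")
E
```

```text
t 23.45 tcp [593.4  -2.2  78.7] F [ 1.   0.2 -2.5] w 0.261
xaxis [ 0.004 -0.002 -1.   ] zaxis [ 0.23  -0.973  0.003] zang -76.7 q [ 0.14  0.55 -0.32  1.86  0.24  0.77 -1.65]
gauge x,y 23.9 0.1 Fu,Fn 1.0 -0.1
```

View pics/w15.png

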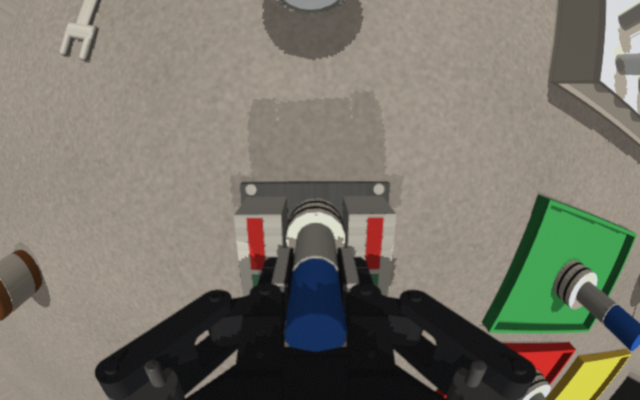

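View pics/s15.png

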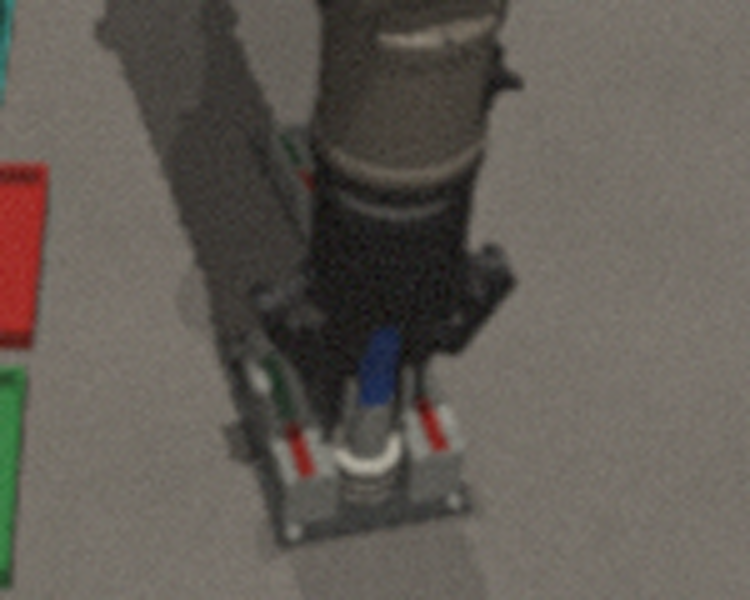

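The 38 mm head has slid well into the narrow part without any force, and sits between the red marks. It's a reject, so it goes in the red tray.

{"op": "drive_tool", "data": {"slide": [[-10,-2.4,0],[-24,-5.7,0],[-35,-8.3,4],[-38,-9,35],[-42,-15,65],[-60,-50,70],[-84,-92,70],[-108,-134,70],[-132,-175,70],[-156,-216,70]], "turn": [[0,0,0],[0,0,0],[0,0,0],[0,0,0],[0,0,0],[0,0,0],[0,0,0],[0,0,0],[0,0,0],[0,0,0]], "gripper": [0,0,0,0,0,0,0,0,0,0]}}

```text
t: 24.55
eef_pos: [0.4349, -0.2198, 0.1491]
tool_rot: [0.556, 0.439, 0.553, -0.439]
contact_force: [1.3, -1.3, -2.4]
gripper_width: 0.26
```

```bash
python3 - <<'E'
from h import *
o,R=st()
c=cam("wrist");cv2.imwrite("pics/w16.png",c["color"][...,::-1])
E
```

```text
t 24.55 tcp [ 434.9 -219.8  149.1] F [ 1.3 -1.3 -2.4] w 0.26
xaxis [ 0.004 -0.003 -1.   ] zaxis [ 0.23  -0.973  0.004] zang -76.7 q [ 0.59  0.29 -0.29  2.06  0.12  0.8  -1.11]
```

View pics/w16.png

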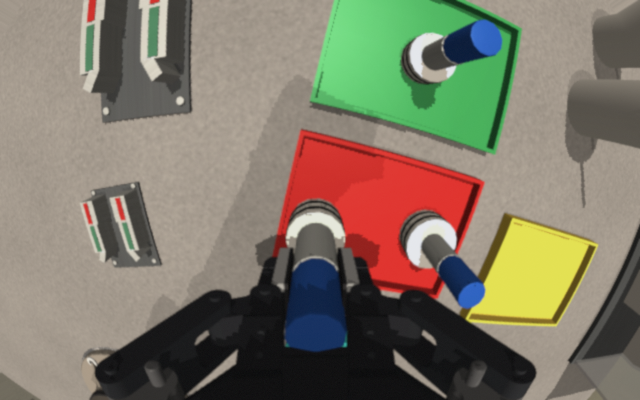

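{"op": "drive_tool", "data": {"slide": [[-11,-20,-10],[-11,-20,-35],[-11,-20,-60],[-11,-20,-72],[-11,-20,-76],[-11,-20,-76],[-11,-20,-76]], "turn": [[0,0,0],[0,0,0],[0,0,0],[0,0,0],[0,0,0],[0,0,0],[0,0,0]], "gripper": [0,0,0,0,0,0,0]}}

```text
t: 25.3
eef_pos: [0.4192, -0.2481, 0.0735]
tool_rot: [0.554, 0.439, 0.551, -0.443]
contact_force: [0.8, -0.4, -2.5]
gripper_width: 0.259
```

{"op": "drive_tool", "data": {"slide": [[0,0,-2],[0,0,-3.5],[0,0,-4.5]], "turn": [[0,0,0],[0,0,0],[0,0,0]], "gripper": [0,0,0]}}

```text
t: 25.6
eef_pos: [0.4196, -0.2483, 0.0695]
tool_rot: [0.555, 0.439, 0.55, -0.443]
contact_force: [-1.1, 0.9, 12.6]
gripper_width: 0.258
```

{"op": "drive_tool", "data": {"slide": [[0,0,1],[0,0,1],[0,0,1],[0,0,1],[0,0,30],[0,0,70],[0,0,110],[0,0,150],[0,0,150]], "turn": [[0,0,0],[0,0,0],[0,0,0],[0,0,0],[0,0,0],[0,0,0],[0,0,0],[0,0,0],[0,0,0]], "gripper": [1,1,1,1,1,1,1,1,1]}}

```text
t: 26.5
eef_pos: [0.4227, -0.2496, 0.2249]
tool_rot: [0.558, 0.44, 0.547, -0.443]
contact_force: [0.5, 0.8, 0.5]
gripper_width: 1.002
```

```bash
python3 - <<'E'
from h import *
o,R=st()
c=cam("wrist");cv2.imwrite("pics/w17.png",c["color"][...,::-1])
c=cam("scene");cv2.imwrite("pics/s17.png",c["color"][...,::-1])
E
```

```text
t 26.5 tcp [ 422.7 -249.6  224.9] F [0.5 0.8 0.5] w 1.002
xaxis [ 0.011 -0.013 -1.   ] zaxis [ 0.221 -0.975  0.015] zang -77.3 q [ 0.66  0.19 -0.29  1.99  0.08  0.96 -1.02]
```

View pics/w17.png

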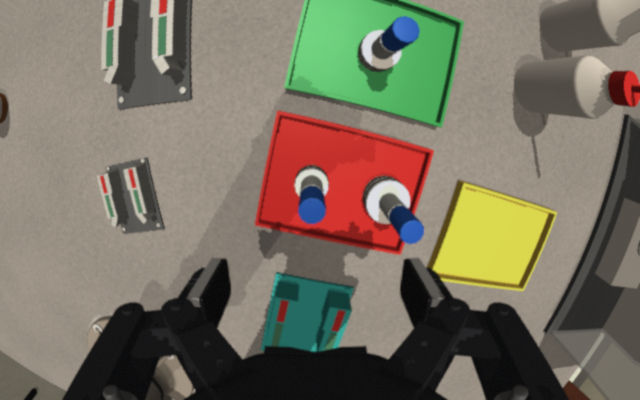

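View pics/s17.png

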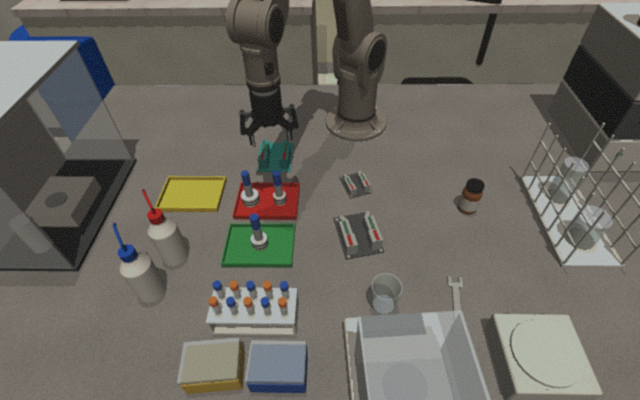

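The wrist and scene views both show all three plungers standing upright: two in the red tray (heads at (312,185) and (387,200) in the wrist view) and one in the green tray (380,48). The gripper is open and clear at z = 0.22, and the jar, beaker and wrench look unmoved. Handing in.

```bash
python3 - <<'E'
from h import *
c=cam("wrist")
T={"red":(418.6,-286.8),"green":(586.4,-288.6)}
for n,u,v,t in [("38",312,184,"red"),("53",387,199,"red"),("45",380,48,"green")]:
    X=at(c,u,v,.034)*1000; print(n,X.round(0),"rel tray",(X[:2]-T[t]).round(0))
print(bot.hand_in())
E
```

```text
38 [ 416. -247.   34.] rel tray [-3. 40.]
53 [ 418. -334.   34.] rel tray [ -1. -47.]
45 [ 578. -284.   34.] rel tray [-8.  4.]
the job is handed in; nothing more can be done
None
```

I checked all three plungers in the gauge, put each in its tray, and handed the job in at about 26.6 s of the 72 s allowed. The hand-in gives no verdict.

| Plunger | Gauge result | Tray | Final position from tray centre (x, y) |
|---|---|---|---|
| 53 mm head | Stopped at the mouth, about 12 N | Red | (-1, -47) mm |
| 45 mm head | Passed the go part and stopped at the no-go step, about 7 N | Green | (-8, +4) mm |
| 38 mm head | Slid well into the narrow part with no noticeable force | Red | (-3, +40) mm |

In the last pictures all three stand upright, within the allowed area of their trays. The gripper is open and clear of everything, and the jar, beaker and wrench look unmoved.

- **Stop positions:** the tool stopped 5 to 6 mm further into the slot than the nominal stop positions. That could be the plunger's seat in the grip or the gauge position I measured. Force and pictures made each result clear, so I did not look into it further.
- **First placing:** the 53 mm plunger went down about 10 mm off the commanded spot, but it is still well inside the tray's limits.

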